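Find the unlocked hatch of the sample cooler and push it open

TASK

Three of the four hatches on the white sample cooler are locked and one is not. Press the blue spots to find the hatch that rocks, without forcing the locked ones, then push that hatch fully open so that it stands nearly upright and stays so. Do it all with the fingertips: pick nothing up, and leave the vial, the small bottle and the petri dish where they are.

Things in the scene. Friction and masses are not known exactly. Their poses are not given: they have to be found in the camera images.
- cooler: white four-bay sample cooler fixed to the bench, 110 mm deep (x) x 256 mm long (y) x 65 mm high. Origin: centre of its underside; x points from its near long side to the far one, y to its left end. Its flat top is a row of four identical grey rocker hatches, flush at 65 mm, at y = +90, +30, -30, -90 mm. Under each is a walled bay, clear opening 85 x 56 mm (x = -42.5 to +42.5), floor at 6 mm
- hatch_1 (a joint): angle of hatch 1 (1 leftmost, 4 rightmost): 0 shut, grows as its near part goes down into the bay and its far part rises, stop at 1.5 rad (upright). Any one of the four may be the unlocked one. Locked: gives under 1.5 mm. Unlocked: stiff hinge friction (2 to 3 N on the blue spot), no spring, stays at any angle; past about 0.8 rad push its near part, below the hinge, away from the robot
- pad_1 (a point): blue round spot, 22 mm across, on the top face of hatch 1's near part, on its centre line, 30 mm from the hinge line; the point to press; it moves with the hatch
- hinge_1 (a point): middle of the hinge line of hatch 1 (along the cooler's y, at its x = +7 mm), 2.5 mm below the top. The hatch is 53 mm wide and 5 mm thick; its near part reaches 48 mm from the hinge to the near side, its far part 34 mm
- hatch_2 (a joint): angle of hatch 2 (1 leftmost, 4 rightmost): 0 shut, grows as its near part goes down into the bay and its far part rises, stop at 1.5 rad (upright). Any one of the four may be the unlocked one. Locked: gives under 1.5 mm. Unlocked: stiff hinge friction (2 to 3 N on the blue spot), no spring, stays at any angle; past about 0.8 rad push its near part, below the hinge, away from the robot
- pad_2 (a point): blue round spot, 22 mm across, on the top face of hatch 2's near part, on its centre line, 30 mm from the hinge line; the point to press; it moves with the hatch
- hinge_2 (a point): middle of the hinge line of hatch 2 (along the cooler's y, at its x = +7 mm), 2.5 mm below the top. The hatch is 53 mm wide and 5 mm thick; its near part reaches 48 mm from the hinge to the near side, its far part 34 mm
- hatch_3 (a joint): angle of hatch 3 (1 leftmost, 4 rightmost): 0 shut, grows as its near part goes down into the bay and its far part rises, stop at 1.5 rad (upright). Any one of the four may be the unlocked one. Locked: gives under 1.5 mm. Unlocked: stiff hinge friction (2 to 3 N on the blue spot), no spring, stays at any angle; past about 0.8 rad push its near part, below the hinge, away from the robot
- pad_3 (a point): blue round spot, 22 mm across, on the top face of hatch 3's near part, on its centre line, 30 mm from the hinge line; the point to press; it moves with the hatch
- hinge_3 (a point): middle of the hinge line of hatch 3 (along the cooler's y, at its x = +7 mm), 2.5 mm below the top. The hatch is 53 mm wide and 5 mm thick; its near part reaches 48 mm from the hinge to the near side, its far part 34 mm
- hatch_4 (a joint): angle of hatch 4 (1 leftmost, 4 rightmost): 0 shut, grows as its near part goes down into the bay and its far part rises, stop at 1.5 rad (upright). Any one of the four may be the unlocked one. Locked: gives under 1.5 mm. Unlocked: stiff hinge friction (2 to 3 N on the blue spot), no spring, stays at any angle; past about 0.8 rad push its near part, below the hinge, away from the robot
- pad_4 (a point): blue round spot, 22 mm across, on the top face of hatch 4's near part, on its centre line, 30 mm from the hinge line; the point to press; it moves with the hatch
- hinge_4 (a point): middle of the hinge line of hatch 4 (along the cooler's y, at its x = +7 mm), 2.5 mm below the top. The hatch is 53 mm wide and 5 mm thick; its near part reaches 48 mm from the hinge to the near side, its far part 34 mm
- vial_mid (a point): centre (27 mm up) of a loose white vial with a red cap, 23 mm across, 54 mm high, standing past the cooler's left end; a bystander
- oil_mid (a point): centre (29 mm up) of a loose small amber bottle with a black cap, 25 mm across, 58 mm high, standing past the cooler's right end; a bystander
- dish_mid (a point): centre (7 mm up) of a loose flat round petri dish, 57 mm across, 14 mm high, lying in front of the cooler's near side; a bystander

How it is judged:
By the outcome, as a careful person would: the job done as asked, in the order asked, and still so for the second after the job is handed in, with the robot touching nothing.
It also fails if it takes over 48 s, if anything falls off the work surface, if the arm or the gripper's body presses on something with over 40 N, if the wrist force passes 120 N, or if a joint passes its speed limit or range.

ROBOT

A 7-joint arm with a two-finger parallel gripper is mounted at the origin on a cart in front of the work surface, level with it; the furniture and walls round the work are solid. World frame = base frame: x ahead of the robot, y to its left, z up, the work surface at z = 0. Lengths are in m, angles in rad, forces in N, time in s.
With the tool pointing down it reaches from about 0.425 to 0.975 m from the base axis. Payload 16.7 kg.
Tool frame: the origin (TCP) lies at the very end of the fingers, on their centre line; the grasp point (between the pads) lies 19 mm behind it (grip_point_offset is the distance from the TCP to the grasp point, in m); z points along the fingers, y is the line along which they close (so a half turn about z gives the same grasp; the last joint's range is limited). The gripper opens to 85 mm and grips with 20 to 120 N. Pads are 22 mm wide; open, the fingers measure 114 mm over their backs; the gripper's body (76 mm by 85 mm) begins 54 mm behind the grasp point. The pads swing forward as they close: fully open they stand 13 mm farther back than shut.
Start: joints at [0.957, 0.426, 0.074, 1.606, -0.034, 1.111, -0.067], TCP at [0.303, -0.603, 0.231] pointing down, gripper open.
Joint ranges: [-2.85, 2.85], [-0.5, 2.14], [-1.23, 1.37], [0.21, 2.46], [-1.02, 4.16], [0.16, 2.05], [-2.73, 2.73]. Speed limits (rad/s): [1.89, 1.89, 2.39, 2.39, 3.01, 3.01, 3.01].

INTERFACE

Orientations are given as a rotation vector (axis times angle).
In Python, from plant import state, capture, close_job, grip_point_offset gives the robot as it stands.
- The arm moves only by the tool jog_arm, never from a script. Its argument "steps" is a list of rows, each a list of 4 numbers: the shift along the world's x, y, z in m, then the turn about the world's z in rad. In form: [[dx, dy, dz, spin], ...]. A call has exactly 8 rows; each row shifts and turns the commanded pose from where the row before left it; what a row does not reach is not made up. A row lasts 1/12 s, in which the tool goes at most 41.7 mm and 7.16 degrees, less where a joint would pass 70% of its speed; a pose out of reach is approached as far as the arm can. A call with a gripper value outside its range is refused whole. "jaw" is the opening, from 0 (shut) to 1 (fully open), set as the call begins (left out, the last holds). The fingers move at their own pace and stop on an object; "newtons" is the grip in N (left out, the last holds). Time passes only in rows, so rows that do not move let the fingers close, or fill a call up. It gives the time, the measured TCP pose, the force, the opening and the grip force at its end, in the units of the state.
- state(): the state, without advancing time (a new reading comes with each control period).
- capture(name): name is "scene" or "side" or "wrist"; returns a dict with "frame" (420x560x3 uint8, red, green, blue), "mtx" (3x3 intrinsics, pixels), "origin" and "attitude" of the camera in the world; the wrist camera has in their place "mount" (4x4, takes a point from camera to tool coordinates, whose origin is the TCP and whose axes are the flange's). Camera axes: x right, y down, z forward; pixel columns grow to the right and rows downward; lengths in m; the calibration is good to about 2 mm. A picture is of the moment at which its call begins: read the wrist's pose just before it. There is no depth.
- close_job(): hands the job in; it is judged then, once.
The state is a dict: "clock": time; "joints": joint angles; "joint_vel": joint speeds; "joint_torque": joint torques, N m; "position": TCP position; "eef_rot": TCP orientation; "wrist_force": force on the tool from outside, world axes, zero at the start; "torque": the same for the moment, N m; "grip_width": finger opening in m; "gripper_force": force on a finger pad.
Only numpy, scipy, OpenCV 4.12 (cv2) and the standard library are available. Lean on these libraries where they do the work, as an engineer would, in place of code of your own. Each camera call takes 0.05 s, during which the arm holds its last target. There are 200 camera calls.

## Working session

There is one attempt and no reset: what is moved stays moved. The work goes in short steps, Python scripts to look and compute and a tool call to move; the robot and the scene stay as the last step left them, time stands still between calls to the robot, and variables do not carry over. Pictures are saved under pics/ and viewed, at most 10 in all, crops included, and the job is handed in when it is done.

Besides the shell and the picture viewer there is one more tool, called after "Call:" as name([rows], argument=value, ...), one row to a line, values as JSON. jog_arm: Moves the arm, as the interface text tells. Its arguments: {"type":"object","properties":{"steps":{"type":"array"},"jaw":{"type":"number"},"newtons":{"type":"number"}},"required":["steps"]}

```bash
mkdir -p pics; cat > h.py <<'E'
import numpy as np,cv2
from plant import state,capture
def ray(c,u,v):
    d=np.array(c["attitude"])
    if d.shape!=(3,3): d=cv2.Rodrigues(d.astype(float))[0] if d.size==3 else d
    return np.array(c["origin"]),d@np.linalg.solve(np.array(c["mtx"]),[u,v,1.])
def plane(c,u,v,z):
    o,d=ray(c,u,v); return o+d*(z-o[2])/d[2]
def save(c,n): cv2.imwrite("pics/"+n,c["frame"][:,:,::-1])
def blobs(f,mask,amin=30):
    n,l,s,ce=cv2.connectedComponentsWithStats(mask.astype(np.uint8))
    return [(ce[i].round(1).tolist(),int(s[i,4])) for i in range(1,n) if s[i,4]>=amin]
E
python3 - <<'E'
from h import *
s=state(); print(s)
for n in("scene","side"):
    c=capture(n); save(c,n+"1.png"); print(n,c["origin"],c["attitude"])
    f=c["frame"].astype(int); b=(f[:,:,2]>f[:,:,0]+50)&(f[:,:,2]>f[:,:,1]+25)
    for ce,a in blobs(f,b): print(ce,a,plane(c,*ce,0.065).round(4))
E
```

```text
{'clock': 0.0, 'joints': array([ 0.95649643,  0.42672492,  0.0738257 ,  1.60665171, -0.03408417,
        1.11080511, -0.06707802]), 'joint_vel': array([-0.0012524 ,  0.00030506,  0.00032633, -0.00020697,  0.00076272,
       -0.00060498,  0.00072196]), 'joint_torque': array([-2.06943754e-03, -9.49842167e+01,  3.76044676e+00, -4.63507390e+01,
        1.93100766e-02,  1.02333992e-02,  1.06525551e-04]), 'position': array([ 0.3023514 , -0.60301098,  0.23059485]), 'eef_rot': array([-3.05589519e+00, -7.23288535e-01,  6.35599717e-04]), 'wrist_force': array([-0.7202433 ,  0.27723105, -1.17329704]), 'torque': array([-0.03086428,  0.04367198, -0.01560841]), 'gripper_force': 0.0, 'grip_width': 0.08550960199986626}
scene [0.12463036 0.76991221 0.48952423] [-0.57088511  2.41982901 -1.498961  ]
[393.3, 49.8] 94 [ 0.8714 -2.4366  0.065 ]
[198.8, 194.8] 64 [ 0.6895 -0.0038  0.065 ]
[311.6, 202.2] 35 [ 0.4582 -0.0787  0.065 ]
[172.4, 219.6] 638 [0.6682 0.1167 0.065 ]
[294.2, 211.8] 41 [ 0.4719 -0.0209  0.065 ]
[275.0, 222.5] 46 [0.4856 0.038  0.065 ]
[254.2, 234.1] 49 [0.4991 0.0964 0.065 ]
[110.8, 253.6] 951 [0.6837 0.2663 0.065 ]
side [0.31084134 0.63676014 0.64156882] [-0.41057687  2.69831837 -1.24957104]
[316.2, 190.7] 42 [ 0.4598 -0.0818  0.065 ]
[303.3, 206.3] 48 [ 0.473 -0.023  0.065]
[194.2, 224.6] 36 [0.6663 0.0943 0.065 ]
[289.0, 223.1] 60 [0.4868 0.0352 0.065 ]
[273.4, 241.8] 64 [0.5002 0.0941 0.065 ]
[157.0, 274.1] 105 [0.6719 0.2302 0.065 ]
```

View pics/scene1.png

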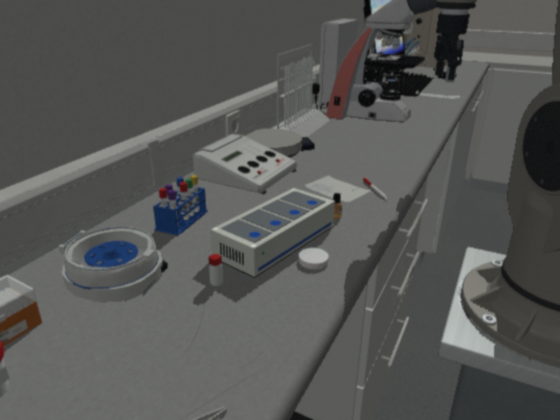

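View pics/side1.png

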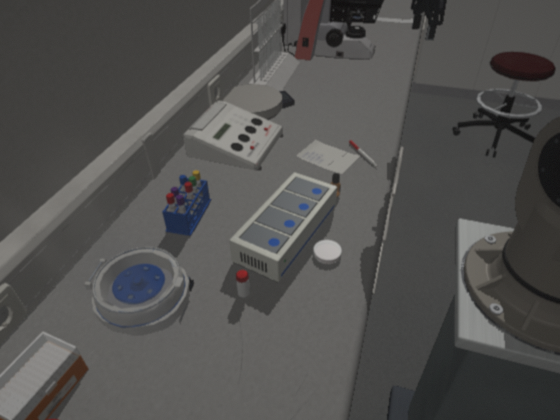

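Call:
jog_arm([
  [0.01,0.032,0,-0.087],
  [0.01,0.032,0,-0.087],
  [0.01,0.032,0,-0.087],
  [0.01,0.032,0,-0.087],
  [0.01,0.032,0,-0.087],
  [0.01,0.032,0,-0.087],
  [0.01,0.032,0,-0.087],
  [0.01,0.032,0,-0.087],
], jaw=0, newtons=20)

```text
clock: 0.77
position: [0.3826, -0.3457, 0.2311]
eef_rot: [-3.12, 0.369, 0.0]
wrist_force: [1.6, -0.8, 0.2]
grip_width: -0.0001
gripper_force: 0.0
```

Call:
jog_arm([
  [0.01,0.032,0,0],
  [0.01,0.032,0,0],
  [0.01,0.032,0,0],
  [0.01,0.032,0,0],
  [0.01,0.032,0,0],
  [0.01,0.032,0,0],
  [0.01,0.032,0,0],
  [0,0,0,0],
])

```text
clock: 1.43
position: [0.454, -0.1175, 0.2313]
eef_rot: [-3.12, 0.352, -0.001]
wrist_force: [-1.0, 0.7, 0.1]
grip_width: 0.0
gripper_force: 0.0
```

```bash
python3 - <<'E'
from h import *
s=state(); c=capture("wrist"); save(c,"w1.png")
print(s["position"],s["eef_rot"],s["wrist_force"],s["grip_width"],s["clock"]); print(c["mount"])
T=np.eye(4);T[:3,:3]=cv2.Rodrigues(s["eef_rot"])[0];T[:3,3]=s["position"]
W=T@np.array(c["mount"]); c["origin"]=W[:3,3]; c["attitude"]=W[:3,:3]
f=c["frame"].astype(int); b=(f[:,:,2]>f[:,:,0]+50)&(f[:,:,2]>f[:,:,1]+25)
for ce,a in blobs(f,b): print(ce,a,plane(c,*ce,0.065).round(4))
E
```

```text
[ 0.45403927 -0.11748335  0.23133082] [-3.12027132e+00  3.52074558e-01 -6.11756620e-04] [-0.98569784  0.74541963  0.06355522] 2.1751059878802524e-05 1.4333
[[ 4.10798179e-04 -9.57526956e-01 -2.88343475e-01  7.45875329e-02]
 [ 9.99999696e-01  5.84346365e-04 -5.15806164e-04 -7.42334865e-04]
 [ 6.62390767e-04 -2.88343175e-01  9.57526905e-01 -1.42278605e-01]
 [ 0.00000000e+00  0.00000000e+00  0.00000000e+00  1.00000000e+00]]
[23.1, 189.0] 495 [0.4998 0.0966 0.065 ]
[93.2, 189.2] 496 [0.4864 0.0382 0.065 ]
[163.5, 189.3] 496 [ 0.473  -0.0204  0.065 ]
[233.7, 189.6] 494 [ 0.4594 -0.0787  0.065 ]
```

Call:
jog_arm([
  [0.003,0.02,-0.03,0],
  [0.0025,0.0185,-0.03,0],
  [0,0,-0.03,0],
  [0,0,-0.03,0],
  [0,0,-0.02,0],
  [0,0,-0.012,0],
  [0,0,0,0],
  [0,0,0,0],
])

```text
clock: 2.15
position: [0.4576, -0.0853, 0.079]
eef_rot: [3.12, -0.363, -0.002]
wrist_force: [-0.5, 0.3, -0.7]
grip_width: 0.0001
gripper_force: 0.0
```

Call:
jog_arm([
  [0,0,-0.003,0],
  [0,0,-0.002,0],
  [0,0,-0.002,0],
  [0,0,-0.001,0],
  [0,0,-0.001,0],
  [0,0,-0.001,0],
  [0,0,0,0],
  [0,0,0,0],
])

```text
clock: 2.82
position: [0.458, -0.0849, 0.0693]
eef_rot: [-3.121, 0.362, -0.0]
wrist_force: [0.2, 0.0, -0.5]
grip_width: -0.0002
gripper_force: 0.0
```

Call:
jog_arm([
  [0.0015,0.006,0,0],
  [0,0,-0.002,0],
  [0,0,-0.001,0],
  [0,0,-0.001,0],
  [0,0,-0.0005,0],
  [0,0,-0.0005,0],
  [0,0,0,0],
  [0,0,0,0],
])

```text
clock: 3.48
position: [0.4596, -0.0788, 0.0647]
eef_rot: [-3.12, 0.362, -0.0]
wrist_force: [-3.8, 1.7, 13.2]
grip_width: 0.0001
gripper_force: 6.5
```

Call:
jog_arm([
  [0,0,0.012,0],
  [0.0034,0.0146,0,0],
  [0.0034,0.0146,0,0],
  [0.0033,0.0146,0,0],
  [0.0033,0.0146,0,0],
  [0,0,-0.005,0],
  [0,0,-0.004,0],
  [0,0,0,0],
])

```text
clock: 4.15
position: [0.4722, -0.021, 0.0664]
eef_rot: [3.12, -0.363, -0.002]
wrist_force: [-0.2, 0.1, -0.4]
grip_width: -0.0002
gripper_force: 0.0
```

Call:
jog_arm([
  [0,0,-0.001,0],
  [0,0,-0.0005,0],
  [0,0,-0.0005,0],
  [0,0,-0.0005,0],
  [0,0,0,0],
  [0,0,0,0],
  [0,0,0,0],
  [0,0,0,0],
])

```text
clock: 4.82
position: [0.473, -0.0204, 0.0649]
eef_rot: [-3.121, 0.362, -0.0]
wrist_force: [0.8, -0.5, 0.9]
grip_width: -0.0001
gripper_force: 0.3
```

Call:
jog_arm([
  [0,0,-0.0003,0],
  [0,0,0,0],
  [0,0,-0.0003,0],
  [0,0,0,0],
  [0,0,0,0],
  [0,0,0,0],
  [0,0,0,0],
  [0,0,0,0],
])

```text
clock: 5.48
position: [0.473, -0.0204, 0.0647]
eef_rot: [3.121, -0.362, 0.001]
wrist_force: [-3.8, -0.3, 14.0]
grip_width: -0.0001
gripper_force: 6.6
```

Call:
jog_arm([
  [0,0,0.012,0],
  [0.0034,0.0146,0,0],
  [0.0034,0.0146,0,0],
  [0.0033,0.0146,0,0],
  [0.0033,0.0146,0,0],
  [0,0,-0.005,0],
  [0,0,-0.004,0],
  [0,0,0,0],
])

```text
clock: 6.15
position: [0.4857, 0.0375, 0.0663]
eef_rot: [3.12, -0.362, -0.002]
wrist_force: [-0.1, 0.8, -0.3]
grip_width: -0.0
gripper_force: 0.0
```

Call:
jog_arm([
  [0,0,-0.001,0],
  [0,0,-0.0005,0],
  [0,0,-0.0005,0],
  [0,0,-0.0005,0],
  [0,0,-0.0003,0],
  [0,0,0,0],
  [0,0,0,0],
  [0,0,0,0],
])

```text
clock: 6.82
position: [0.4863, 0.0375, 0.0647]
eef_rot: [3.12, -0.363, 0.0]
wrist_force: [-2.2, -1.5, 8.1]
grip_width: 0.0001
gripper_force: 3.8
```

Call:
jog_arm([
  [0,0,0.012,0],
  [0.0034,0.0146,0,0],
  [0.0034,0.0146,0,0],
  [0.0034,0.0147,0,0],
  [0.0033,0.0147,0,0],
  [0,0,-0.005,0],
  [0,0,-0.004,0],
  [0,0,0,0],
])

```text
clock: 7.48
position: [0.4992, 0.0958, 0.0665]
eef_rot: [3.12, -0.363, -0.002]
wrist_force: [-0.5, -0.5, 0.1]
grip_width: 0.0003
gripper_force: 0.0
```

Call:
jog_arm([
  [0,0,-0.001,0],
  [0,0,-0.0005,0],
  [0,0,-0.0005,0],
  [0,0,-0.0005,0],
  [0,0,-0.0003,0],
  [0,0,0,0],
  [0,0,0,0],
  [0,0,0,0],
])

```text
clock: 8.15
position: [0.4999, 0.0964, 0.0647]
eef_rot: [-3.121, 0.363, -0.0]
wrist_force: [-0.9, -1.1, 2.5]
grip_width: 0.0003
gripper_force: 1.2
```

Call:
jog_arm([
  [0,0,-0.0003,0],
  [0,0,0,0],
  [0,0,-0.0003,0],
  [0,0,0,0],
  [0,0,0,0],
  [0,0,0,0],
  [0,0,0,0],
  [0,0,0,0],
])

```text
clock: 8.82
position: [0.4998, 0.0965, 0.064]
eef_rot: [-3.121, 0.362, -0.0]
wrist_force: [-0.2, -1.8, 2.3]
grip_width: -0.0001
gripper_force: 1.2
```

Hatch 1 yields at about 2.3 N, while the other three resisted 8–14 N. I'll push hatch 1 down.

Call:
jog_arm([
  [0,0,-0.002,0],
  [0,0,-0.002,0],
  [0,0,-0.002,0],
  [0,0,-0.002,0],
  [0,0,-0.002,0],
  [0,0,-0.002,0],
  [0,0,-0.002,0],
  [0,0,0,0],
])

```text
clock: 9.48
position: [0.4995, 0.0967, 0.0495]
eef_rot: [3.121, -0.362, -0.001]
wrist_force: [-0.2, -0.4, 0.6]
grip_width: -0.0002
gripper_force: 0.0
```

Call:
jog_arm([
  [0,0,-0.002,0],
  [0,0,-0.002,0],
  [0,0,-0.002,0],
  [0,0,-0.002,0],
  [0,0,-0.002,0],
  [0,0,-0.002,0],
  [0,0,-0.002,0],
  [0,0,0,0],
])

```text
clock: 10.15
position: [0.4995, 0.0965, 0.0355]
eef_rot: [3.12, -0.362, -0.001]
wrist_force: [-0.2, 0.6, -0.4]
grip_width: 0.0
gripper_force: 0.2
```

Call:
jog_arm([
  [0.0015,-0.00034,0,0],
  [0.0015,-0.00034,0,0],
  [0.0015,-0.00034,0,0],
  [0.0015,-0.00034,0,0],
  [0.0015,-0.00034,0,0],
  [0.0015,-0.00034,0,0],
  [0.0015,-0.00034,0,0],
  [0,0,0,0],
])

```text
clock: 10.82
position: [0.5106, 0.0941, 0.036]
eef_rot: [-3.121, 0.363, -0.0]
wrist_force: [-2.0, 1.1, -1.0]
grip_width: 0.0
gripper_force: 1.0
```

```bash
python3 - <<'E'
from h import *
c=capture("side"); f=c["frame"][170:300,210:360]
cv2.imwrite("pics/s2.png",cv2.resize(f,None,fx=4,fy=4,interpolation=3)[:,:,::-1])
E
```

```text
(no output)
```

View pics/s2.png

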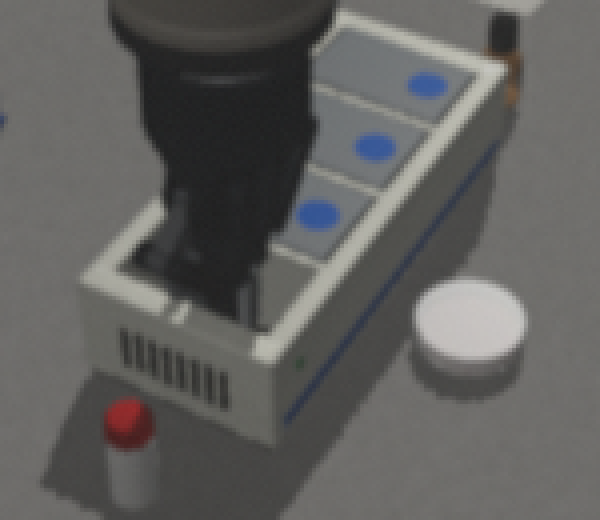

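The picture shows the fingers in bay 1 with the hatch steep in front of them (around pixel 180,220). The other hatches are flush, and the vial and dish haven't moved. I'll keep pushing in small steps.

Call:
jog_arm([
  [0.001,-0.00022,0,0],
  [0.001,-0.00022,0,0],
  [0.001,-0.00022,0,0],
  [0,0,0,0],
  [0,0,0,0],
  [0,0,0,0],
  [0,0,0,0],
  [0,0,0,0],
])

```text
clock: 11.53
position: [0.5134, 0.0935, 0.036]
eef_rot: [-3.121, 0.362, -0.0]
wrist_force: [-2.0, 0.9, -1.9]
grip_width: -0.0001
gripper_force: 1.2
```

Call:
jog_arm([
  [0.0005,-0.0001,0,0],
  [0.0005,-0.0001,0,0],
  [0.0005,-0.0001,0,0],
  [0,0,0,0],
  [0,0,0,0],
  [0,0,0,0],
  [0,0,0,0],
  [0,0,0,0],
])

```text
clock: 12.2
position: [0.5136, 0.0934, 0.0359]
eef_rot: [3.12, -0.362, -0.003]
wrist_force: [-11.2, 2.0, 5.1]
grip_width: 0.0003
gripper_force: 4.4
```

Call:
jog_arm([
  [0.0005,-0.0001,0,0],
  [0,0,0,0],
  [0.0005,-0.0001,0,0],
  [0,0,0,0],
  [0,0,0,0],
  [0,0,0,0],
  [0,0,0,0],
  [0,0,0,0],
])

```text
clock: 12.87
position: [0.5137, 0.0934, 0.0358]
eef_rot: [3.12, -0.361, -0.006]
wrist_force: [-17.5, 3.1, 10.2]
grip_width: 0.0001
gripper_force: 5.0
```

Call:
jog_arm([
  [-0.003,0.0007,0,0],
  [-0.004,0.0009,0,0],
  [-0.004,0.0009,0,0],
  [-0.002,0.0005,0,0],
  [0,0,0,0],
  [0,0,0.01,0],
  [0,0,0.02,0],
  [0,0,0.03,0],
])

```text
clock: 13.53
position: [0.5018, 0.0957, 0.0957]
eef_rot: [3.12, -0.362, -0.005]
wrist_force: [-0.0, 0.3, -0.0]
grip_width: -0.0003
gripper_force: 0.0
```

Call:
jog_arm([
  [0,0,0.03,0],
  [0,0,0.03,0],
  [0,0,0.03,0],
  [0,-0.02,0.02,0],
  [0,-0.03,0,0],
  [0,-0.03,0,0],
  [0,-0.03,0,0],
  [0,0,0,0],
])

```text
clock: 14.2
position: [0.5026, -0.0198, 0.207]
eef_rot: [3.118, -0.372, 0.002]
wrist_force: [-0.6, -0.2, 0.2]
grip_width: 0.0002
gripper_force: 0.0
```

```bash
python3 - <<'E'
from h import *
s=state(); print(s["position"],s["wrist_force"],s["clock"])
c=capture("side"); f=c["frame"][170:300,210:360]
cv2.imwrite("pics/s3.png",cv2.resize(f,None,fx=4,fy=4,interpolation=3)[:,:,::-1])
save(capture("wrist"),"w3.png")
E
```

```text
[ 0.50264908 -0.01979021  0.20699378] [-0.59723976 -0.21132272  0.17090876] 14.2
```

View pics/s3.png

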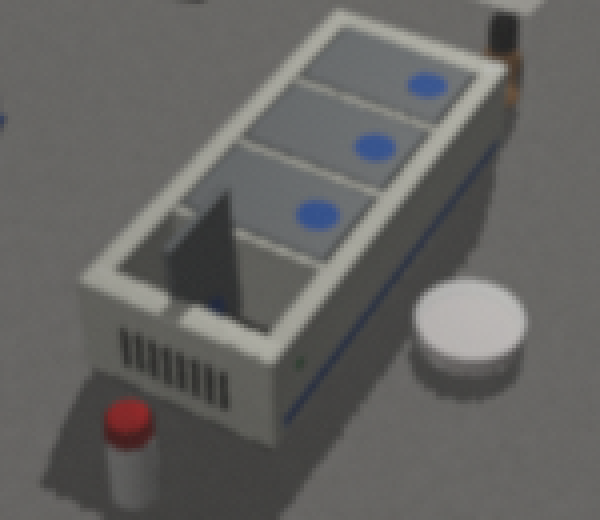

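View pics/w3.png

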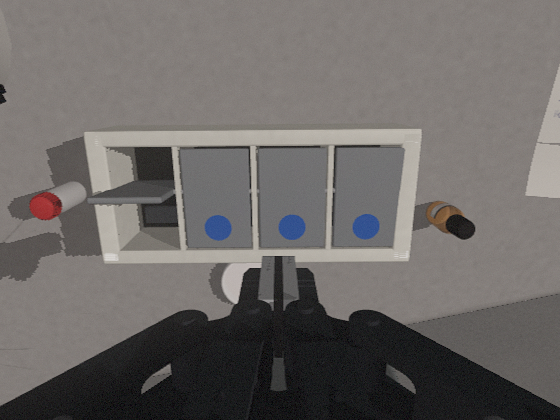

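Hatch 1 stands upright (side crop around 205,250; wrist view around 135,190). The other three hatches are shut, the vial, bottle and dish are standing where they were, and the arm is clear.

```bash
python3 -c "
from plant import close_job; print(close_job())"
```

```text
the job is handed in; nothing more can be done
None
```

Hatch 1 (leftmost) was the unlocked one. It now stands open against its stop, nearly upright, and the job is handed in. The other three hatches are shut, and the vial, bottle and dish weren't touched. Probing the locked hatches took up to 14 N, a bit more than the 2–3 N needed.

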